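# Bed the polished silver in its foam tray and stack the next rack tier on it

## Task

The three polished silver pieces on the conservation bench are ready for the store: stand each upright, fully down in the foam nest of the tray that is cut for it (beaker in the large round nest, pepper caster in the small round one, square pot in the square one), setting them down without dropping or tipping them. When all three are in, lift the blue wire rack by its yellow handle and lower it over them so that all four posts are fully home in the corner sockets of the tray, again without dropping or tipping it. Leave the brass beaker and the amber jar standing where they are, and let go of everything.

Things in the scene. Friction and masses are not known exactly. Their poses are not given: they have to be found in the camera images.
- silver_beaker: loose bright SILVER open beaker, 0.16 kg, 68 mm high: foot 48 mm across, sides widening from 47 mm (12 mm up) to 51 mm (45 mm up) and 55 mm at the rim, wall 2.5 mm. Origin: centre of the underside; z up. In the row of five small things on the robot's side of the mat, in any order. Goes into nest_large_round.
- pepper_caster: loose bright SILVER-coloured round pepper caster (baluster with domed top and finial), 0.13 kg, 79 mm high: foot 32 mm across, straight body 40 mm across from 24 to 50 mm up. Origin: centre of the underside; z up. In the same row. Goes into nest_small_round.
- square_pot: loose bright SILVER square lidded mustard pot, 0.17 kg: body 44 x 44 mm, 44 mm high, low stepped lid and round knob up to 62 mm. Origin: centre of the underside; x and y square to its sides, z up. In the same row, at any yaw. Goes into nest_square, sides roughly in line with the recess, any of the four ways round.
- nest_large_round: fixed black foam block in the tray, 100 mm (x) x 78 mm (y) x 20 mm, with a round recess 64 mm across, 12 mm deep, off-white floor. Origin: centre of the underside, 6 mm above the bench; recess floor 8 mm above the origin, foam top 20 mm above it. The nests' x, y lie along the tray's; they stand 80 mm apart in any order.
- nest_small_round: fixed black foam block like the others, with a round recess 48 mm across and 12 mm deep, off-white floor. Origin: centre of the underside; recess floor 8 mm and foam top 20 mm above it.
- nest_square: fixed black foam block like the others, with a square recess 60 x 60 mm (sides along its x and y) and 12 mm deep, off-white floor. Origin: centre of the underside; recess floor 8 mm and foam top 20 mm above it.
- tray: fixed blue tray, 124 (x) x 300 (y) x 6 mm, left or right on the far half of the mat. Origin: centre of the underside, on the bench; nests in a row along y; side walls 22 mm high at x +-54. Square corner sockets centred at x +-46, y +-138 mm: 16 mm wide inside, floor 6 mm and straight walls to 30 mm above the bench, then a flared mouth about 30 mm wide, lip at 39 mm.
- frame: loose blue wire-decked rack, 0.65 kg, on 4 posts 12 mm thick (x +-46, y +-138 mm), tapered feet 8 mm at the tip. Origin: centre at foot level; y lengthwise. Deck 96-108 mm up, empty sockets on top to 141. Yellow handle bar along y over the centre: 14 wide, 12 high, middle 146 mm up, legs at y +-55, 32 mm free below. Home: origin 6 mm above the tray's, y along its y, either way.
- brass_beaker: loose YELLOW BRASS beaker of the same shape as the silver one, 0.16 kg; stands in the same row; not part of the job, leave it where it is. Origin: centre of the underside.
- amber_jar: loose amber glass jar with white cap and label, 52 mm across, 72 mm high; stands in the same row; leave it where it is. Origin: centre of the underside.
There are look-alikes about, which are no part of the job. Leave any red look-alike of the square_pot alone.

How it is judged:
By the outcome, as a careful person would: the job done as asked, in the order asked, and still so for the second after the job is handed in, with the robot touching nothing.
It also fails if it takes over 115 s, if anything falls off the work surface, if the arm or the gripper's body presses on something with over 40 N, if the wrist force passes 120 N, or if a joint passes its speed limit or range.

## Robot

A 7-joint arm with a two-finger parallel gripper is mounted at the origin on the work surface. World frame = base frame: x ahead of the robot, y to its left, z up, the work surface at z = 0. Lengths are in m, angles in rad, forces in N, time in s.
With the tool pointing down it reaches from about 0.4 to 0.875 m from the base axis. Payload 19.3 kg.
Tool frame: the origin (TCP) lies at the very end of the fingers, on their centre line; the grasp point (between the pads) lies 19 mm behind it; z points along the fingers, y is the line along which they close (so a half turn about z gives the same grasp; the last joint's range is limited). The gripper opens to 85 mm and grips with 20 to 120 N. Pads are 22 mm wide; open, the fingers measure 114 mm over their backs; the gripper's body (76 mm by 85 mm) begins 54 mm behind the grasp point. The pads swing forward as they close: fully open they stand 13 mm farther back than shut.
Start: joints at [-1.181, 0.521, -0.036, 1.599, 0.021, 1.021, -0.113], TCP at [0.277, 0.56, 0.231] pointing down, gripper open.
Joint ranges: [-2.91, 2.91], [-0.3, 2.13], [-1.5, 1.42], [0.17, 2.43], [-1.26, 4.41], [0.16, 1.93], [-2.52, 2.52]. Speed limits (rad/s): [1.89, 1.89, 2.39, 2.39, 3.01, 3.01, 3.01].

## Interface

Orientations are given as [roll, pitch, yaw] about the fixed x, y, z axes, in that order (R = Rz(yaw) Ry(pitch) Rx(roll)).
In Python, from workcell import bot gives the robot as it stands.
- The arm moves only by the shell command python3 -m crank 'ROWS' [FORCE]. ROWS is a JSON object of lists of equal length, an entry for each row: "travel": the shift along the world's x, y, z in cm, a list of three; "turn": the turn, a rotation vector about the world's x, y, z in degrees, a list of three; "gripper": the closure, from 0 (fully open) to 1 (shut). A call has exactly 5 rows; each row is the pose to reach, as a shift and turn from the pose commanded when the call began; what a row does not reach only later rows make up. A row lasts 1/10 s, in which the tool goes at most 50 mm and 8.59 degrees, less where a joint would pass 70% of its speed; a pose out of reach is approached as far as the arm can. A call with a gripper value outside its range is refused whole. The fingers move at their own pace and stop on an object; FORCE is the grip in N (left out, the last holds). Time passes only in rows, so rows that repeat a pose let the fingers close, or fill a call up. It gives the time, the measured TCP pose, the force, the opening and the grip force at its end, in the units of the state.
- bot.observe(): the state, without advancing time (a new reading comes with each control period).
- bot.grab_frame(name): name is "scene" or "top"; returns a dict with "pixels" (400x640x3 uint8, red, green, blue), "fx", "fy", "cx", "cy" (pixels), "extrinsics" (4x4, takes a point from world to camera coordinates). Camera axes: x right, y down, z forward; pixel columns grow to the right and rows downward; lengths in m; the calibration is good to about 2 mm. A picture is of the moment at which its call begins. There is no depth.
- bot.job_done(): hands the job in; it is judged then, once.
The state is a dict: "clock": time; "qpos": joint angles; "qd": joint speeds; "joint_efforts": joint torques, N m; "position": TCP position; "tool_rot": TCP orientation; "force": force on the tool from outside, world axes, zero at the start; "moment": the same for the moment, N m; "grip_width": finger opening in m; "finger_force": force on a finger pad.
Only numpy, scipy, OpenCV 4.12 (cv2) and the standard library are available. Lean on these libraries where they do the work, as an engineer would, in place of code of your own. Each camera call takes 0.05 s, during which the arm holds its last target. There are 200 camera calls.

## Working session

There is one attempt and no reset: what is moved stays moved. The work goes in short steps, Python scripts to look and compute and a shell command to move; the robot and the scene stay as the last step left them, time stands still between calls to the robot, and variables do not carry over. Pictures are saved under pics/ and viewed, at most 14 in all, crops included, and the job is handed in when it is done.

```bash
mkdir -p pics; ls
python3 - <<'E'
from workcell import bot
import cv2
print(bot.observe())
for n in("scene","top"):
    f=bot.grab_frame(n);cv2.imwrite(f"pics/{n}0.png",f["pixels"][:,:,::-1]);print(n,f["fx"],f["fy"],f["cx"],f["cy"],f["extrinsics"].tolist())
E
```

```text
pics
{'clock': 0.0, 'qpos': array([-1.18118154,  0.52199871, -0.03635449,  1.59997151,  0.02117675,
        1.02112818, -0.11282297]), 'qd': array([ 4.17879653e-05,  9.44292217e-04,  1.03303846e-03, -2.58294446e-04,
        1.39621627e-04, -1.43869167e-03, -1.25352178e-03]), 'joint_efforts': array([-3.86686061e-04, -9.27111697e+01,  1.97938643e+00, -3.69929802e+01,
        1.77304144e-02,  8.24266579e-03,  3.50644757e-05]), 'position': array([0.27723014, 0.55978216, 0.23074803]), 'tool_rot': array([-3.14047162e+00,  4.72703554e-05,  2.68175562e+00]), 'force': array([0.47545686, 0.49914047, 0.05957088]), 'moment': array([ 0.00260988, -0.01189243,  0.01446781]), 'finger_force': 0.0, 'grip_width': 0.0857171199465343}
scene 431.2114109292122 431.2114109292122 319.1268699237537 206.27089661827668 [[0.7268054474172586, 0.6868430242158836, 0.0007083011915411646, -0.357550351893478], [0.6013218285922411, -0.6358093754331221, -0.4838992628324896, -0.2981518274449406], [-0.3319124885614915, 0.35212653719554066, -0.875123420861078, 1.291598432886688], [0.0, 0.0, 0.0, 1.0]]
top 392.03015331888207 392.03015331888207 321.76612139068004 198.9385356769389 [[-0.013726269843003548, -0.9998626808015353, -0.009284883228327342, 0.023469835547531806], [-0.9891118697475635, 0.014938225328922312, -0.1464054594217753, 0.48271452126674563], [0.14652405481925415, 0.007174187367846452, -0.9891810918102584, 0.7199820817610744], [0.0, 0.0, 0.0, 1.0]]
```

View pics/scene0.png

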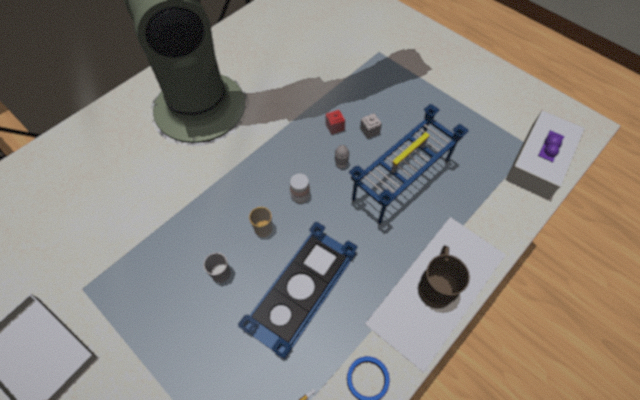

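View pics/top0.png

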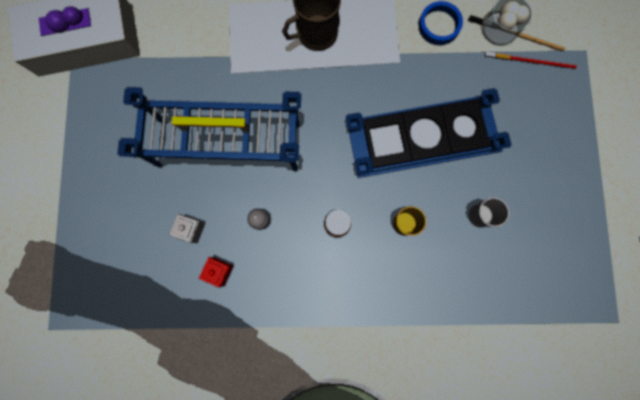

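The scene shows the row, from +y to −y: square pot (top view 184,228), caster (259,218), amber jar (338,222), brass beaker (410,221), silver beaker (488,212). There is a red look-alike at (214,271). The rack is at left and the tray at right, with the nests in the order square (386,140), large round (426,134), small round (464,127). I'll enlarge to measure.

Run:
```python
import cv2
t=cv2.imread("pics/top0.png")
for n,u,v in(("A",115,85),("B",340,85)):
    c=cv2.resize(t[v:v+165,u:u+200],None,fx=3.6,fy=3.6,interpolation=cv2.INTER_CUBIC)
    c=cv2.convertScaleAbs(c,alpha=1.5)
    for k in range(0,200,20):
        cv2.putText(c,str(u+k),(int(k*3.6),10),0,.35,(0,255,255),1);cv2.line(c,(int(k*3.6),12),(int(k*3.6),18),(0,255,255),1)
        if k<165:cv2.putText(c,str(v+k),(0,int(k*3.6)+4),0,.35,(0,255,255),1);cv2.line(c,(24,int(k*3.6)),(30,int(k*3.6)),(0,255,255),1)
    cv2.imwrite(f"pics/top{n}.png",c)
```

```text
(no output)
```

View pics/topA.png

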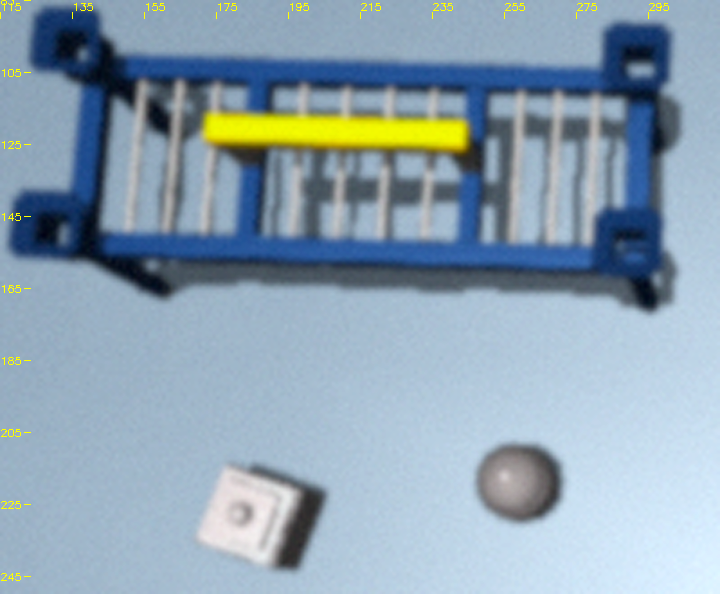

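View pics/topB.png

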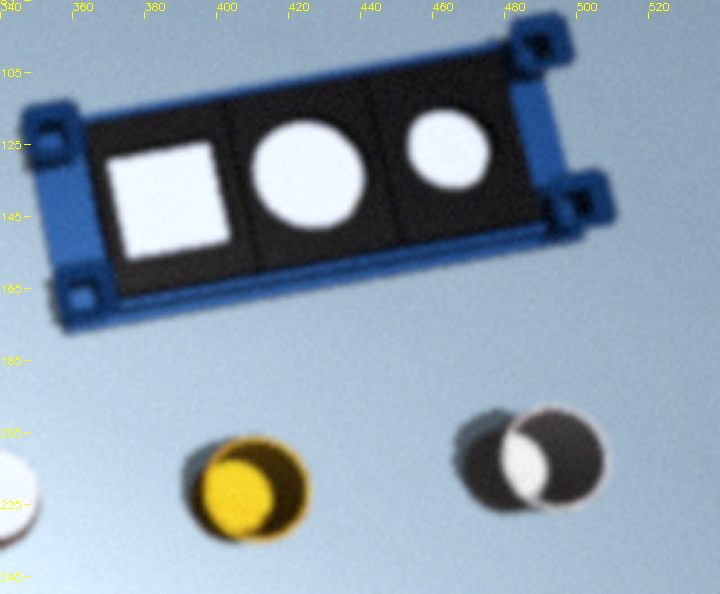

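Crop A: pot knob at (181.7,227.8) with its lid corners visible, caster centre (259,219), handle ends (171.7,120.5) and (244.7,122.2). Crop B: silver rim centre (493.6,212), nest centres, and the four socket mouths.

```bash
cat > h.py <<'E'
import numpy as np,cv2
from scipy.optimize import least_squares
from workcell import bot
def cam(n):
    f=bot.grab_frame(n);f["K"]=np.array([[f["fx"],0,f["cx"]],[0,f["fy"],f["cy"]],[0,0,1]]);return f
def back(f,u,v,z):
    E=f["extrinsics"];R,t=E[:3,:3],E[:3,3];o=-R.T@t;d=R.T@np.linalg.inv(f["K"])@[u,v,1];return o+d*(z-o[2])/d[2]
def proj(f,P):
    E=f["extrinsics"];p=(np.atleast_2d(P)@E[:3,:3].T+E[:3,3])@f["K"].T;return p[:,:2]/p[:,2:]
def fit(pts,model,x0):
    # planar pose from world points vs model xy
    m=np.array(model);w=np.array(pts)[:,:2]
    def r(q):
        c,s=np.cos(q[2]),np.sin(q[2]);return (m@np.array([[c,s],[-s,c]])+q[:2]-w).ravel()
    q=least_squares(r,x0);return q.x,q.fun.reshape(-1,2)
E
python3 - <<'E'
from h import *
np.set_printoptions(precision=4,suppress=True)
f=cam("top");A=lambda x,y,z:back(f,115+x/3.6,85+y/3.6,z);B=lambda x,y,z:back(f,340+x/3.6,85+y/3.6,z)
E=f["extrinsics"];print("cam",-E[:3,:3].T@E[:3,3])
print("pot knob",A(240,514,.062))
p=[A(*c,.044) for c in((232,465),(302,490),(272,568),(198,537))];print("pot",np.mean(p,0),[ (np.degrees(np.arctan2(*(p[(i+1)%4]-p[i])[[1,0]])),np.linalg.norm(p[(i+1)%4]-p[i])) for i in range(4)])
print("caster",A(519,482,.045)); print("beaker",B(553,457,.068))
print("brass",B(257,490,.068),"jar",B(-10,497,.07))
a,b=A(204,128,.152),A(467,134,.152);print("handle",a,b,(a+b)/2,np.degrees(np.arctan2(*(a-b)[:2])),np.linalg.norm(a-b))
s=[A(*c,.141) for c in((67,40),(46,224),(637,58),(628,241))]
q,r=fit(s,[(.046,.138),(-.046,.138),(.046,-.138),(-.046,-.138)],[.6,.15,0]);print("frame",q,np.degrees(q[2]),r.ravel())
n=[B(169,200,.016),B(308,175,.016),B(449,149,.016)]+[B(*c,.039) for c in((52,131),(84,291),(541,42),(583,198))]
q,r=fit(n,[(0,.08),(0,0),(0,-.08),(.046,.138),(-.046,.138),(.046,-.138),(-.046,-.138)],[.6,-.15,0]);print("tray",q,np.degrees(q[2]),r.ravel())
R=lambda y:q[:2]+y*np.array([-np.sin(q[2]),np.cos(q[2])]);print("nests sq,lg,sm",R(.08),R(0),R(-.08));print(bot.observe()["position"])
E
```

```text
cam [0.3723 0.0111 0.7831]
pot knob [0.4292 0.2756 0.062 ]
pot [0.4301 0.2764 0.044 ] [(np.float64(-110.18102162083028), np.float64(0.03995894904456134)), (np.float64(160.49380560451795), np.float64(0.043119150769011995)), (np.float64(67.05218982555691), np.float64(0.04288630539267969)), (np.float64(-23.484947360643034), np.float64(0.041114340961128024))]
caster [0.4453 0.1354 0.045 ]
beaker [ 0.4494 -0.2974  0.068 ]
brass [ 0.4348 -0.1467  0.068 ] jar [ 0.4331 -0.0113  0.07  ]
handle [0.6029 0.2665 0.152 ] [0.5979 0.1432 0.152 ] [0.6004 0.2049 0.152 ] 2.331645408147604 0.12333906087411345
frame [ 0.6     0.2041 -0.0487] -2.7899955418664244 [ 0.0004  0.0008 -0.0003  0.0005  0.0009 -0.0007 -0.001  -0.0007]
tray [ 0.6155 -0.1943  0.1708] 9.78805761452645 [-0.0012  0.0011 -0.0008  0.0008 -0.001   0.0019  0.001  -0.0004  0.0005
 -0.0011  0.0014 -0.0013  0.0001 -0.001 ]
nests sq,lg,sm [ 0.6019 -0.1155] [ 0.6155 -0.1943] [ 0.6291 -0.2732]
[0.2773 0.5598 0.2309]
```

Fit residuals are about 1 mm. Pot first: closing line to −21.5°, so turn −85°.

```bash
python3 -m crank '{"travel":[[1.5,-2.8,0],[3,-5.6,0],[4.5,-8.4,0],[6,-11.2,0],[7.5,-14,0]],"turn":[[0,0,-8.5],[0,0,-17],[0,0,-25.5],[0,0,-34],[0,0,-42.5]],"gripper":[0,0,0,0,0]}' 30
python3 -m crank '{"travel":[[1.6,-2.9,0],[3.2,-5.8,0],[4.8,-8.7,0],[6.4,-11.6,0],[7.75,-14.4,0]],"turn":[[0,0,-8.5],[0,0,-17],[0,0,-25.5],[0,0,-34],[0,0,-42.5]],"gripper":[0,0,0,0,0]}' 30
```

```text
clock: 0.65
position: [0.3528, 0.4188, 0.2312]
tool_rot: [-3.141, 0.0, 1.934]
force: [0.4, 0.1, 0.2]
grip_width: 0.0851
finger_force: 0.0
clock: 1.15
position: [0.4304, 0.2747, 0.2313]
tool_rot: [-3.142, -0.0, 1.192]
force: [0.4, 0.1, 0.0]
grip_width: 0.0855
finger_force: 0.0
```

```bash
python3 -m crank '{"travel":[[0,0,-3],[0,0.1,-7],[0,0.1,-11],[0,0.1,-14],[0,0.1,-16]],"turn":[[0,0,0],[0,0,0],[0,0,0],[0,0,0],[0,0,0]],"gripper":[0,0,0,0,0]}' 30
python3 -m crank '{"travel":[[0,0,-1.5],[0,0,-3],[0,0,-4.5],[0,0,-5.5],[0,0,-5.5]],"turn":[[0,0,0],[0,0,0],[0,0,0],[0,0,0],[0,0,0]],"gripper":[0,0,0,0,0]}' 30
python3 -m crank '{"travel":[[0,0,0],[0,0,0],[0,0,0],[0,0,0],[0,0,0]],"turn":[[0,0,0],[0,0,0],[0,0,0],[0,0,0],[0,0,0]],"gripper":[0.3,0.4,0.5,0.6,0.7]}' 30
python3 -c "
from h import *
f=cam('scene');cv2.imwrite('pics/g1.png',cv2.resize(f['pixels'][40:220,260:480,::-1],None,fx=3,fy=3))"
```

```text
clock: 1.65
position: [0.4291, 0.2765, 0.0691]
tool_rot: [-3.141, 0.002, 1.198]
force: [0.4, -0.1, -0.2]
grip_width: 0.0854
finger_force: 0.0
clock: 2.15
position: [0.4294, 0.2767, 0.0153]
tool_rot: [-3.141, 0.002, 1.198]
force: [-0.4, 0.7, 0.1]
grip_width: 0.0849
finger_force: 0.0
clock: 2.65
position: [0.4302, 0.2773, 0.017]
tool_rot: [3.141, -0.001, 1.198]
force: [-1.2, -0.8, 9.0]
grip_width: 0.0439
finger_force: 29.5
```

View pics/g1.png

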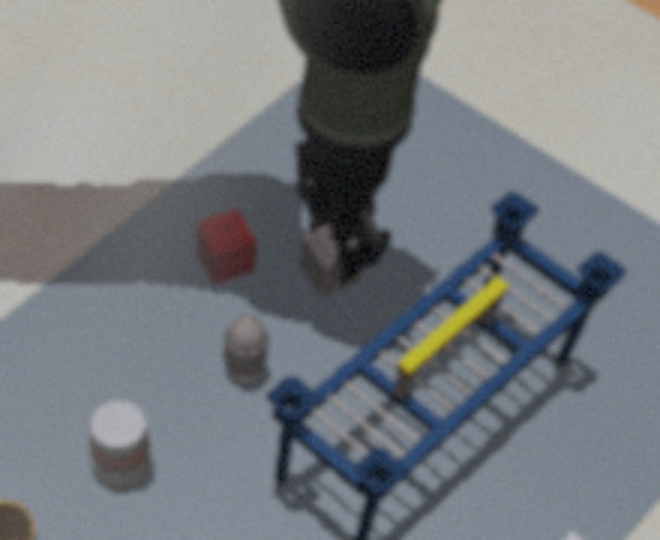

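```bash
python3 -m crank '{"travel":[[0,0,1],[0,0,3],[0,0,6],[0,0,10],[0,0,14]],"turn":[[0,0,0],[0,0,0],[0,0,0],[0,0,0],[0,0,0]],"gripper":[0.7,0.7,0.7,0.7,0.7]}' 30
python3 -m crank '{"travel":[[0.9,-2,3],[2.6,-6,5],[4.3,-9.8,7],[6,-13.7,7],[7.7,-17.5,7]],"turn":[[0,0,0],[0,0,3],[0,0,9],[0,0,15],[0,0,20]],"gripper":[0.7,0.7,0.7,0.7,0.7]}' 30
python3 -m crank '{"travel":[[1.8,-4.1,0],[3.6,-8.2,0],[5.4,-12.4,0],[7.5,-17,0],[8.8,-20.2,0]],"turn":[[0,0,4],[0,0,8],[0,0,11.2],[0,0,11.2],[0,0,11.2]],"gripper":[0.7,0.7,0.7,0.7,0.7]}' 30
python3 -m crank '{"travel":[[0.5,-1,0],[0.7,-1.5,0],[0.7,-1.5,0],[0.7,-1.5,0],[0.7,-1.5,0]],"turn":[[0,0,0],[0,0,0],[0,0,0],[0,0,0],[0,0,0]],"gripper":[0.7,0.7,0.7,0.7,0.7]}' 30
python3 -c "
from h import *
f=cam('scene');cv2.imwrite('pics/g2.png',cv2.resize(f['pixels'][130:350,180:440,::-1],None,fx=3,fy=2.7))"
```

```text
clock: 3.2
position: [0.4295, 0.2767, 0.1583]
tool_rot: [-3.141, 0.0, 1.198]
force: [0.5, 0.5, -0.3]
grip_width: 0.0436
finger_force: 31.5
clock: 3.7
position: [0.5073, 0.1004, 0.2278]
tool_rot: [3.14, -0.001, 1.552]
force: [0.3, -0.0, -0.6]
grip_width: 0.044
finger_force: 31.5
clock: 4.2
position: [0.5953, -0.1034, 0.2272]
tool_rot: [3.141, 0.001, 1.741]
force: [-0.8, 0.6, -0.8]
grip_width: 0.0437
finger_force: 31.5
clock: 4.7
position: [0.6017, -0.1135, 0.2265]
tool_rot: [3.141, -0.0, 1.744]
force: [-0.3, 0.1, -2.0]
grip_width: 0.0434
finger_force: 31.5
```

View pics/g2.png

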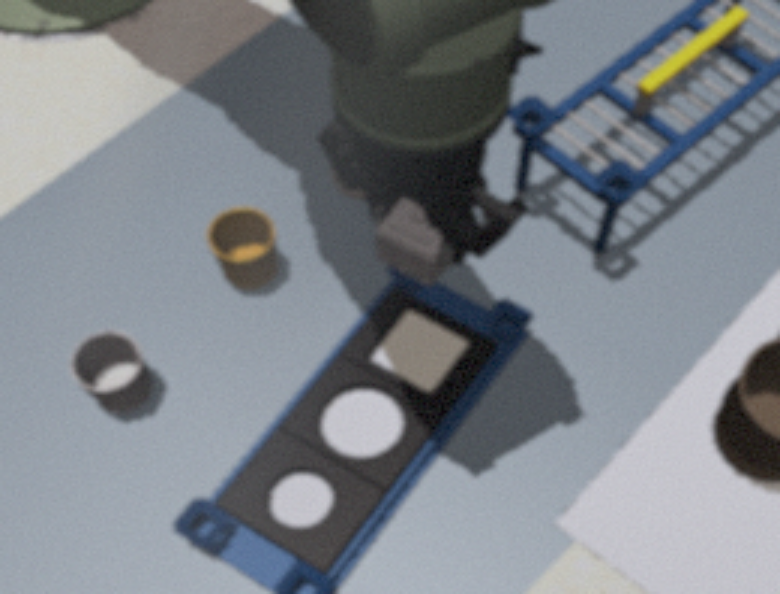

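```bash
python3 -m crank '{"travel":[[0,-0.1,-3],[0,-0.2,-7],[0,-0.2,-11],[0,-0.2,-14.5],[0,-0.2,-16.5]],"turn":[[0,0,0],[0,0,0],[0,0,0],[0,0,0],[0,0,0]],"gripper":[0.7,0.7,0.7,0.7,0.7]}' 30
python3 -m crank '{"travel":[[0,0,-1],[0,0,-1.8],[0,0,-2.3],[0,0,-2.7],[0,0,-2.9]],"turn":[[0,0,0],[0,0,0],[0,0,0],[0,0,0],[0,0,0]],"gripper":[0.7,0.7,0.7,0.7,0.7]}' 30
```

```text
clock: 5.25
position: [0.6007, -0.1159, 0.0587]
tool_rot: [-3.139, -0.001, 1.744]
force: [0.1, 1.2, -1.7]
grip_width: 0.0436
finger_force: 31.5
clock: 5.75
position: [0.6022, -0.1169, 0.0326]
tool_rot: [3.141, 0.0, 1.743]
force: [-0.8, -0.3, -1.1]
grip_width: 0.0438
finger_force: 31.5
```

```bash
python3 -m crank '{"travel":[[0,0,-0.1],[0,0,-0.1],[0,0,-0.2],[0,0,-0.2],[0,0,-0.2]],"turn":[[0,0,0],[0,0,0],[0,0,0],[0,0,0],[0,0,0]],"gripper":[0.7,0.7,0.7,0.7,0.7]}' 30
```

```text
clock: 6.25
position: [0.6022, -0.117, 0.0311]
tool_rot: [3.141, 0.0, 1.743]
force: [-3.8, 0.8, 9.4]
grip_width: 0.0436
finger_force: 32.7
```

Contact at 9 N at the expected height, so release and lift, then head for the caster at (0.445, 0.135). Only the height changes in this call.

```bash
python3 -m crank '{"travel":[[0,0,0],[0,0,0],[0,0,0],[0,0,0],[0,0,0]],"turn":[[0,0,0],[0,0,0],[0,0,0],[0,0,0],[0,0,0]],"gripper":[0.45,0.4,0.3,0.2,0.2]}' 30
python3 -m crank '{"travel":[[0,0,1],[0,0,3],[0,0,7],[0,0,11],[0,0,15]],"turn":[[0,0,0],[0,0,0],[0,0,0],[0,0,0],[0,0,0]],"gripper":[0.2,0.2,0.2,0.1,0]}' 30
python3 -m crank '{"travel":[[-1.8,3,2],[-4.4,7,4],[-7,11.2,4],[-9.6,15.4,4],[-12.2,19.6,4]],"turn":[[0,0,0],[0,0,0],[0,0,0],[0,0,0],[0,0,0]],"gripper":[0,0,0,0,0]}' 30
python3 -m crank '{"travel":[[-2,3.5,0],[-3.5,5.6,0],[-3.5,5.6,0],[-3.5,5.6,0],[-3.5,5.6,0]],"turn":[[0,0,0],[0,0,0],[0,0,0],[0,0,0],[0,0,0]],"gripper":[0,0,0,0,0]}' 30
python3 -c "
from h import *
f=cam('scene');cv2.imwrite('pics/g3.png',cv2.resize(f['pixels'][210:360,220:420,::-1],None,fx=3,fy=3))"
```

```text
clock: 6.75
position: [0.6019, -0.1169, 0.0302]
tool_rot: [-3.142, 0.0, 1.743]
force: [-0.5, -0.2, 0.4]
grip_width: 0.0685
finger_force: 0.0
clock: 7.25
position: [0.6016, -0.117, 0.1826]
tool_rot: [3.141, 0.0, 1.743]
force: [1.0, -0.3, 0.2]
grip_width: 0.0856
finger_force: 0.0
clock: 7.75
position: [0.4786, 0.0804, 0.2212]
tool_rot: [3.141, -0.0, 1.742]
force: [1.7, 1.2, 0.1]
grip_width: 0.0854
finger_force: 0.0
clock: 8.25
position: [0.4454, 0.1343, 0.2206]
tool_rot: [3.141, 0.0, 1.742]
force: [0.6, -0.0, -0.1]
grip_width: 0.0852
finger_force: 0.0
```

View pics/g3.png

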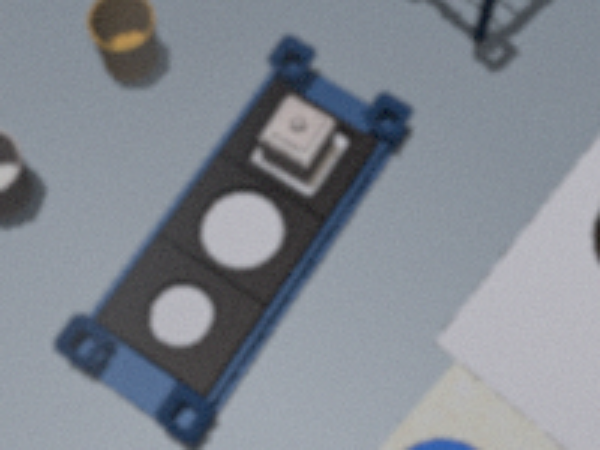

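The picture shows the square pot upright and down inside the square nest (crop 300,130), with floor visible around it. Next is the caster.

```bash
python3 -m crank '{"travel":[[0,0.1,-3],[0,0.1,-7],[0,0.1,-11],[0,0.1,-14],[0,0.1,-16]],"turn":[[0,0,0],[0,0,0],[0,0,0],[0,0,0],[0,0,0]],"gripper":[0,0,0,0,0]}' 30
python3 -m crank '{"travel":[[0,0,-1.5],[0,0,-3],[0,0,-4.2],[0,0,-4.2],[0,0,-4.2]],"turn":[[0,0,0],[0,0,0],[0,0,0],[0,0,0],[0,0,0]],"gripper":[0,0,0,0,0.2]}' 30
python3 -m crank '{"travel":[[0,0,0],[0,0,0],[0,0,0],[0,0,0],[0,0,0]],"turn":[[0,0,0],[0,0,0],[0,0,0],[0,0,0],[0,0,0]],"gripper":[0.35,0.42,0.5,0.6,0.7]}' 30
python3 -m crank '{"travel":[[0,0,1],[0,0,3],[0,0,6],[0,0,10],[0,0,14]],"turn":[[0,0,0],[0,0,0],[0,0,0],[0,0,0],[0,0,0]],"gripper":[0.7,0.7,0.7,0.7,0.7]}' 30
python3 -c "
from h import *
f=cam('scene');cv2.imwrite('pics/g4.png',cv2.resize(f['pixels'][40:190,240:440,::-1],None,fx=3,fy=3))"
```

```text
clock: 8.8
position: [0.4446, 0.1348, 0.0582]
tool_rot: [-3.14, 0.001, 1.741]
force: [0.5, -0.6, -0.8]
grip_width: 0.0853
finger_force: 0.0
clock: 9.3
position: [0.4451, 0.1357, 0.0185]
tool_rot: [-3.141, 0.0, 1.742]
force: [-0.0, -0.1, -0.4]
grip_width: 0.073
finger_force: 0.0
clock: 9.8
position: [0.4452, 0.1362, 0.0188]
tool_rot: [3.141, -0.0, 1.743]
force: [-0.1, 0.8, 10.6]
grip_width: 0.0394
finger_force: 28.9
clock: 10.3
position: [0.4443, 0.1357, 0.1602]
tool_rot: [-3.141, 0.0, 1.742]
force: [0.2, 2.0, -1.3]
grip_width: 0.0392
finger_force: 30.6
```

View pics/g4.png

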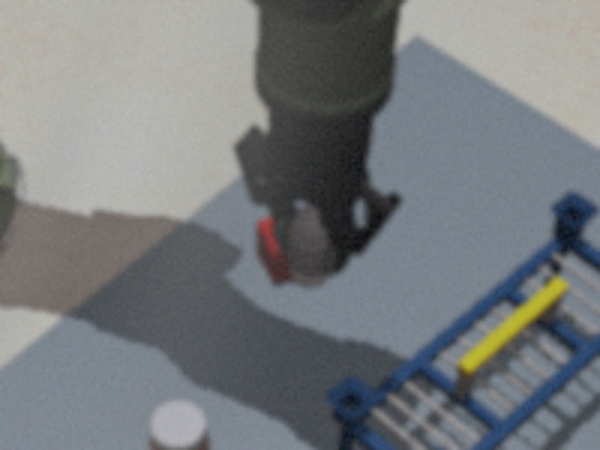

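The caster is held and upright. Carrying it to the small round nest.

```bash
python3 -m crank '{"travel":[[0.8,-1.8,2],[2.4,-5.4,4],[4.1,-9.1,6],[5.8,-12.8,6],[7.5,-16.6,6]],"turn":[[0,0,0],[0,0,0],[0,0,0],[0,0,0],[0,0,0]],"gripper":[0.7,0.7,0.7,0.7,0.7]}' 30
python3 -m crank '{"travel":[[1.8,-4,0],[3.6,-8,0],[5.4,-12,0],[7.2,-16,0],[8.7,-19.5,0]],"turn":[[0,0,0],[0,0,0],[0,0,0],[0,0,0],[0,0,0]],"gripper":[0.7,0.7,0.7,0.7,0.7]}' 30
python3 -m crank '{"travel":[[1.4,-3,0],[2.1,-4.5,0],[2.2,-4.8,0],[2.2,-4.8,0],[2.2,-4.8,0]],"turn":[[0,0,0],[0,0,0],[0,0,0],[0,0,0],[0,0,0]],"gripper":[0.7,0.7,0.7,0.7,0.7]}' 30
```

```text
clock: 10.85
position: [0.5204, -0.0313, 0.2196]
tool_rot: [3.14, -0.0, 1.743]
force: [0.9, 1.1, -1.5]
grip_width: 0.0391
finger_force: 30.8
clock: 11.35
position: [0.6071, -0.2271, 0.2189]
tool_rot: [-3.142, 0.0, 1.742]
force: [0.2, 0.9, -1.3]
grip_width: 0.0392
finger_force: 30.8
clock: 11.85
position: [0.6287, -0.2718, 0.2186]
tool_rot: [3.142, -0.001, 1.744]
force: [-0.3, -0.2, -2.1]
grip_width: 0.039
finger_force: 30.7
```

```bash
python3 -m crank '{"travel":[[0,-0.1,-3],[0,-0.1,-7],[0,-0.1,-11],[0,-0.1,-14],[0,-0.1,-15.6]],"turn":[[0,0,0],[0,0,0],[0,0,0],[0,0,0],[0,0,0]],"gripper":[0.7,0.7,0.7,0.7,0.7]}' 30
python3 -m crank '{"travel":[[0,0,-1],[0,0,-1.8],[0,0,-2.3],[0,0,-2.6],[0,0,-2.8]],"turn":[[0,0,0],[0,0,0],[0,0,0],[0,0,0],[0,0,0]],"gripper":[0.7,0.7,0.7,0.7,0.7]}' 30
python3 -m crank '{"travel":[[0,0,0],[0,0,-0.1],[0,0,-0.2],[0,0,-0.2],[0,0,-0.2]],"turn":[[0,0,0],[0,0,0],[0,0,0],[0,0,0],[0,0,0]],"gripper":[0.7,0.7,0.7,0.7,0.7]}' 30
```

```text
clock: 12.35
position: [0.628, -0.2722, 0.0601]
tool_rot: [-3.139, -0.002, 1.744]
force: [0.1, 0.2, -1.5]
grip_width: 0.039
finger_force: 30.7
clock: 12.85
position: [0.6292, -0.2741, 0.0348]
tool_rot: [3.141, 0.0, 1.743]
force: [0.3, -0.0, -0.5]
grip_width: 0.0389
finger_force: 30.7
clock: 13.35
position: [0.6291, -0.2741, 0.033]
tool_rot: [3.141, 0.0, 1.743]
force: [-1.7, 0.9, 5.9]
grip_width: 0.0391
finger_force: 31.3
```

```bash
python3 -m crank '{"travel":[[0,0,0],[0,0,0],[0,0,0],[0,0,0],[0,0,0]],"turn":[[0,0,0],[0,0,0],[0,0,0],[0,0,0],[0,0,0]],"gripper":[0.5,0.45,0.35,0.25,0.2]}' 30
python3 -m crank '{"travel":[[0,0,1],[0,0,3],[0,0,7],[0,0,11],[0,0,15]],"turn":[[0,0,0],[0,0,0],[0,0,0],[0,0,0],[0,0,0]],"gripper":[0.2,0.2,0.2,0.1,0]}' 30
python3 -m crank '{"travel":[[-3,-0.4,2],[-7,-1,2],[-11,-1.5,2],[-15,-2,2],[-18,-2.3,2]],"turn":[[0,0,0],[0,0,0],[0,0,0],[0,0,0],[0,0,0]],"gripper":[0,0,0,0,0]}' 30
python3 -c "
from h import *
f=cam('scene');cv2.imwrite('pics/g5.png',cv2.resize(f['pixels'][210:360,170:390,::-1],None,fx=3,fy=3))"
```

```text
clock: 13.85
position: [0.6289, -0.2739, 0.0322]
tool_rot: [-3.142, -0.0, 1.743]
force: [-0.5, -0.9, -0.4]
grip_width: 0.068
finger_force: 0.0
clock: 14.35
position: [0.6287, -0.274, 0.1847]
tool_rot: [3.141, 0.0, 1.743]
force: [0.1, 0.3, -0.6]
grip_width: 0.085
finger_force: 0.0
clock: 14.85
position: [0.4465, -0.2974, 0.2032]
tool_rot: [3.141, 0.0, 1.742]
force: [-0.1, -0.6, -0.5]
grip_width: 0.0855
finger_force: 0.0
```

View pics/g5.png

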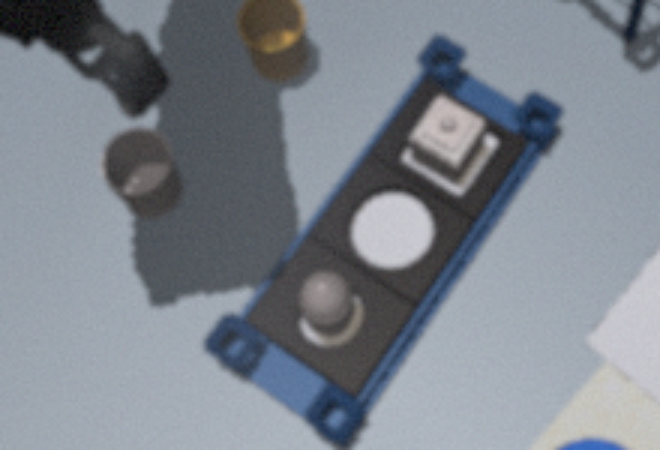

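The caster is standing in the small nest (crop 328,300) and the beaker is untouched at (140,168). Now the beaker.

```bash
python3 -m crank '{"travel":[[0.2,0,-1],[0.2,0,-4],[0.2,0,-7],[0.2,0,-10],[0.2,0,-12]],"turn":[[0,0,0],[0,0,0],[0,0,0],[0,0,0],[0,0,0]],"gripper":[0,0,0,0,0]}' 30
python3 -m crank '{"travel":[[0,0,-2],[0,0,-4],[0,0,-5.2],[0,0,-5.2],[0,0,-5.2]],"turn":[[0,0,0],[0,0,0],[0,0,0],[0,0,0],[0,0,0]],"gripper":[0,0,0,0,0.1]}' 30
python3 -m crank '{"travel":[[0,0,0],[0,0,0],[0,0,0],[0,0,0],[0,0,0]],"turn":[[0,0,0],[0,0,0],[0,0,0],[0,0,0],[0,0,0]],"gripper":[0.25,0.33,0.4,0.5,0.6]}' 30
python3 -m crank '{"travel":[[0,0,1],[0,0,3],[0,0,6],[0,0,10],[0,0,14]],"turn":[[0,0,0],[0,0,0],[0,0,0],[0,0,0],[0,0,0]],"gripper":[0.6,0.6,0.6,0.6,0.6]}' 30
python3 -c "
from h import *
f=cam('scene');cv2.imwrite('pics/g6.png',cv2.resize(f['pixels'][170:360,150:390,::-1],None,fx=3,fy=3))"
```

```text
clock: 15.4
position: [0.4512, -0.2962, 0.0802]
tool_rot: [-3.141, -0.001, 1.744]
force: [0.6, 0.7, -0.4]
grip_width: 0.0855
finger_force: 0.0
clock: 15.9
position: [0.4512, -0.297, 0.0306]
tool_rot: [3.141, 0.0, 1.743]
force: [-0.0, -0.6, 0.1]
grip_width: 0.0768
finger_force: 0.0
clock: 16.4
position: [0.4511, -0.2973, 0.0312]
tool_rot: [3.141, 0.001, 1.742]
force: [-2.9, -0.2, 12.0]
grip_width: 0.0534
finger_force: 29.4
clock: 16.9
position: [0.4505, -0.2967, 0.1723]
tool_rot: [-3.141, -0.0, 1.743]
force: [0.3, 0.7, -1.7]
grip_width: 0.0535
finger_force: 32.2
```

View pics/g6.png

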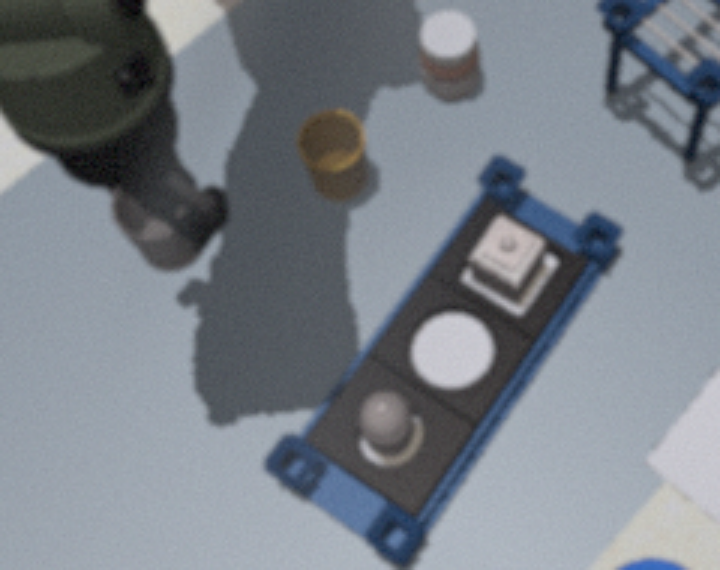

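```bash
python3 -m crank '{"travel":[[1.5,1,1],[5,3.1,1],[9,5.6,1],[12.5,7.8,1],[15,9.4,1]],"turn":[[0,0,0],[0,0,0],[0,0,0],[0,0,0],[0,0,0]],"gripper":[0.6,0.6,0.6,0.6,0.6]}' 30
python3 -m crank '{"travel":[[1.2,0.7,0],[1.4,0.8,0],[1.4,0.8,0],[1.4,0.8,0],[1.4,0.8,0]],"turn":[[0,0,0],[0,0,0],[0,0,0],[0,0,0],[0,0,0]],"gripper":[0.6,0.6,0.6,0.6,0.6]}' 30
python3 -m crank '{"travel":[[0,0,-2],[0,0,-5],[0,0,-8],[0,0,-10],[0,0,-11]],"turn":[[0,0,0],[0,0,0],[0,0,0],[0,0,0],[0,0,0]],"gripper":[0.6,0.6,0.6,0.6,0.6]}' 30
```

```text
clock: 17.45
position: [0.603, -0.2004, 0.1807]
tool_rot: [3.141, -0.0, 1.745]
force: [0.1, -0.9, -1.7]
grip_width: 0.0536
finger_force: 32.4
clock: 17.95
position: [0.6141, -0.196, 0.1806]
tool_rot: [-3.142, 0.0, 1.741]
force: [-0.0, -1.0, -1.6]
grip_width: 0.0532
finger_force: 32.4
clock: 18.45
position: [0.6137, -0.1953, 0.0687]
tool_rot: [-3.14, -0.001, 1.742]
force: [-0.5, -0.4, -1.4]
grip_width: 0.0535
finger_force: 32.4
```

```bash
python3 -m crank '{"travel":[[0.1,0.1,-0.8],[0.1,0.1,-1.5],[0.1,0.1,-1.9],[0.1,0.1,-2.1],[0.1,0.1,-2.3]],"turn":[[0,0,0],[0,0,0],[0,0,0],[0,0,0],[0,0,0]],"gripper":[0.6,0.6,0.6,0.6,0.6]}' 30
python3 -m crank '{"travel":[[0,0,0],[0,0,-0.1],[0,0,-0.2],[0,0,-0.2],[0,0,-0.2]],"turn":[[0,0,0],[0,0,0],[0,0,0],[0,0,0],[0,0,0]],"gripper":[0.6,0.6,0.6,0.6,0.6]}' 30
```

```text
clock: 18.95
position: [0.6161, -0.194, 0.0476]
tool_rot: [3.141, 0.0, 1.743]
force: [0.2, 0.4, -2.0]
grip_width: 0.0532
finger_force: 32.4
clock: 19.45
position: [0.616, -0.194, 0.0455]
tool_rot: [3.141, 0.0, 1.743]
force: [-1.2, -0.3, 1.7]
grip_width: 0.0532
finger_force: 32.5
```

```bash
python3 -m crank '{"travel":[[0,0,-0.1],[0,0,-0.1],[0,0,-0.1],[0,0,-0.1],[0,0,-0.1]],"turn":[[0,0,0],[0,0,0],[0,0,0],[0,0,0],[0,0,0]],"gripper":[0.6,0.3,0.25,0.15,0.1]}' 30
python3 -m crank '{"travel":[[0,0,0],[0,0,1],[0,0,4],[0,0,8],[0,0,12]],"turn":[[0,0,0],[0,0,0],[0,0,0],[0,0,0],[0,0,0]],"gripper":[0.1,0,0,0,0]}' 30
python3 -m crank '{"travel":[[0,1,3],[0,4.5,5],[-0.3,9,6],[-0.6,13.5,6],[-0.9,18,6]],"turn":[[0,0,0],[0,0,-3],[0,0,-6],[0,0,-9],[0,0,-12.5]],"gripper":[0,0,0,0,0]}' 30
python3 -m crank '{"travel":[[-0.1,4.5,0],[-0.3,9,0],[-0.5,13.5,0],[-0.6,18,0],[-0.7,21,0]],"turn":[[0,0,0],[0,0,0],[0,0,0],[0,0,0],[0,0,0]],"gripper":[0,0,0,0,0]}' 30
python3 -c "
from h import *
f=cam('scene');c=[cv2.resize(f['pixels'][190:360,220:390,::-1],(500,500))]
f=cam('top');c.append(cv2.resize(f['pixels'][80:180,340:520,::-1],(800,444))[:, :300])
cv2.imwrite('pics/g7.png',cv2.resize(f['pixels'][80:180,340:520,::-1],(720,400)));cv2.imwrite('pics/g8.png',c[0])"
```

```text
clock: 19.95
position: [0.6158, -0.1939, 0.0442]
tool_rot: [-3.141, -0.0, 1.743]
force: [0.4, -0.0, 0.3]
grip_width: 0.0769
finger_force: 0.0
clock: 20.45
position: [0.6156, -0.194, 0.1662]
tool_rot: [-3.141, 0.0, 1.743]
force: [-0.3, -0.5, 0.9]
grip_width: 0.0856
finger_force: 0.0
clock: 20.95
position: [0.6067, -0.0123, 0.2256]
tool_rot: [3.14, -0.001, 1.522]
force: [1.5, 0.7, -0.7]
grip_width: 0.0855
finger_force: 0.0
clock: 21.45
position: [0.5992, 0.1998, 0.225]
tool_rot: [3.141, -0.001, 1.527]
force: [0.1, -0.5, 0.0]
grip_width: 0.0855
finger_force: 0.0
```

View pics/g8.png

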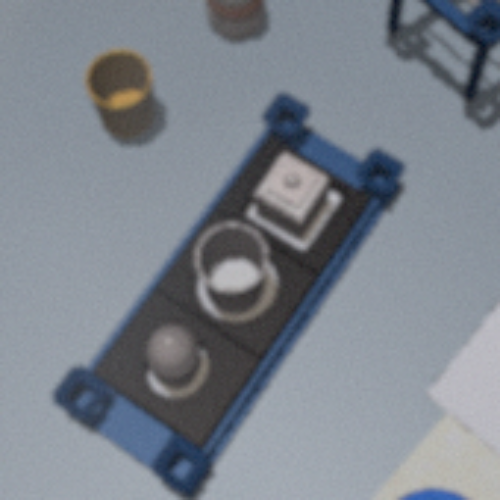

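All three pieces are upright in their nests (pot 292,185; beaker 235,255; caster 174,350). Next, grasp the rack handle.

```bash
python3 -m crank '{"travel":[[0.1,0.5,-2],[0.1,0.5,-5],[0.1,0.5,-7.5],[0.1,0.5,-9.3],[0.1,0.5,-9.8]],"turn":[[0,0,0],[0,0,0],[0,0,0],[0,0,0],[0,0,0]],"gripper":[0,0,0,0,0]}' 30
python3 -m crank '{"travel":[[0,0,0],[0,0,0],[0,0,0],[0,0,0],[0,0,0]],"turn":[[0,0,0],[0,0,0],[0,0,0],[0,0,0],[0,0,0]],"gripper":[0.3,0.5,0.65,0.75,0.85]}' 30
python3 -m crank '{"travel":[[0,0,0],[0,0,0],[0,0,0],[0,0,0],[0,0,0]],"turn":[[0,0,0],[0,0,0],[0,0,0],[0,0,0],[0,0,0]],"gripper":[0.95,1,1,1,1]}' 80
```

```text
clock: 22.05
position: [0.6002, 0.2002, 0.1251]
tool_rot: [-3.14, 0.001, 1.524]
force: [0.4, 0.2, -0.6]
grip_width: 0.0854
finger_force: 0.0
clock: 22.55
position: [0.6011, 0.2012, 0.1268]
tool_rot: [3.141, -0.0, 1.525]
force: [9.7, -0.1, 1.9]
grip_width: 0.0138
finger_force: 18.4
clock: 23.05
position: [0.6014, 0.2011, 0.1269]
tool_rot: [3.14, -0.0, 1.525]
force: [2.0, -0.6, 6.5]
grip_width: 0.0125
finger_force: 78.5
```

```bash
python3 -m crank '{"travel":[[0,0,0.3],[0,0,1],[0,0,2],[0,0,3.5],[0,0,5]],"turn":[[0,0,0],[0,0,0],[0,0,0],[0,0,0],[0,0,0]],"gripper":[1,1,1,1,1]}' 80
python3 -m crank '{"travel":[[0,0,2],[0,0,4],[0,0,6],[0,0,7.5],[0,0,8]],"turn":[[0,0,0],[0,0,0],[0,0,0],[0,0,0],[0,0,0]],"gripper":[1,1,1,1,1]}' 80
python3 -c "
from h import *
f=cam('scene');cv2.imwrite('pics/g9.png',f['pixels'][40:300,220:520,::-1])"
```

```text
clock: 23.55
position: [0.6009, 0.201, 0.1778]
tool_rot: [3.141, -0.0, 1.525]
force: [0.2, 0.2, -6.4]
grip_width: 0.0126
finger_force: 78.1
clock: 24.05
position: [0.6015, 0.2012, 0.259]
tool_rot: [3.139, -0.001, 1.524]
force: [0.8, 0.4, -7.0]
grip_width: 0.0125
finger_force: 78.2
```

View pics/g9.png

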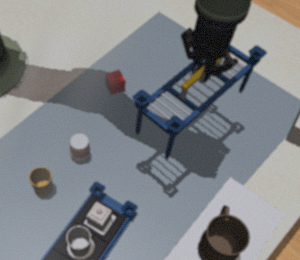

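The rack is held level. Now carrying it over the tray.

```bash
python3 -m crank '{"travel":[[0,-1,0],[0.1,-3,0],[0.2,-6,0],[0.3,-9,0],[0.4,-12,0]],"turn":[[0,0,0],[0,0,0],[0,0,1],[0,0,2.5],[0,0,4]],"gripper":[1,1,1,1,1]}' 80
python3 -m crank '{"travel":[[0.1,-3,0],[0.2,-6,0],[0.4,-9,0],[0.5,-12,0],[0.6,-15,0]],"turn":[[0,0,1.5],[0,0,3],[0,0,4.5],[0,0,6],[0,0,7.5]],"gripper":[1,1,1,1,1]}' 80
python3 -m crank '{"travel":[[0.1,-3,0],[0.2,-6,0],[0.3,-9,0],[0.4,-11.5,0],[0.5,-12.9,0]],"turn":[[0,0,0.9],[0,0,0.9],[0,0,0.9],[0,0,0.9],[0,0,0.9]],"gripper":[1,1,1,1,1]}' 80
python3 -m crank '{"travel":[[0,0,-0.5],[0,0,-1],[0,0,-1.5],[0,0,-1.5],[0,0,-1.5]],"turn":[[0,0,0],[0,0,0],[0,0,0],[0,0,0],[0,0,0]],"gripper":[1,1,1,1,1]}' 80
python3 -c "
from h import *
f=cam('scene');cv2.imwrite('pics/g10.png',cv2.resize(f['pixels'][150:370,190:420,::-1],None,fx=2.7,fy=2.7))
f=cam('top');cv2.imwrite('pics/g11.png',cv2.resize(f['pixels'][50:200,320:560,::-1],None,fx=3,fy=3))"
```

```text
clock: 24.6
position: [0.6042, 0.079, 0.2554]
tool_rot: [-3.14, 0.001, 1.595]
force: [0.4, -1.0, -6.7]
grip_width: 0.0126
finger_force: 78.2
clock: 25.1
position: [0.61, -0.071, 0.2554]
tool_rot: [-3.14, 0.0, 1.726]
force: [0.4, 0.8, -5.9]
grip_width: 0.0126
finger_force: 78.2
clock: 25.6
position: [0.6146, -0.201, 0.2555]
tool_rot: [-3.14, 0.001, 1.738]
force: [0.2, -0.6, -6.7]
grip_width: 0.0124
finger_force: 78.2
clock: 26.1
position: [0.616, -0.1972, 0.2412]
tool_rot: [-3.141, -0.0, 1.742]
force: [-0.5, 0.2, -7.4]
grip_width: 0.0125
finger_force: 78.1
```

View pics/g11.png

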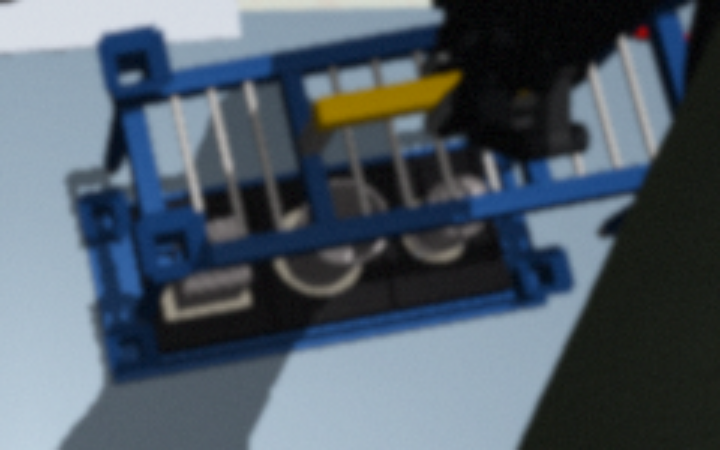

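The rack hovers over the tray. Its +y sockets are at crop (135,62) and (172,246), i.e. image (365,70.7) and (377.3,132).

Run:
```python
from h import *
np.set_printoptions(precision=4,suppress=True)
f=cam("top");z=.141+.2412-.1268
c,s=np.cos(.1708),np.sin(.1708)
for dy in(0,):
    P=[[.6155+a*c-.138*s,-.1943+a*s+.138*c,z] for a in(.046,-.046)];print("want",P,proj(f,P))
print("seen",back(f,365,70.7,z),back(f,377.3,132,z))
h=[[.6155-y*s,-.1943+y*c,.152+z-.141] for y in(.0618,)];print(proj(f,h),"handle end seen",320+315/3,50+112/3)
```

```text
want [[np.float64(0.6373746936134373), np.float64(-0.05048936833697501), 0.25539999999999996], [np.float64(0.5467133758929349), np.float64(-0.06612667850151757), 0.25539999999999996]] [[365.7227  68.9087]
 [378.8972 129.8281]]
seen [ 0.6347 -0.0494  0.2554] [ 0.5436 -0.0638  0.2554]
[[427.0029  86.0534]] handle end seen 425.0 87.33333333333334
```

```bash
python3 -m crank '{"travel":[[0.05,-0.05,-1],[0.1,-0.1,-2.5],[0.1,-0.1,-4],[0.1,-0.1,-5.5],[0.1,-0.1,-6.5]],"turn":[[0,0,0],[0,0,0],[0,0,0],[0,0,0],[0,0,0]],"gripper":[1,1,1,1,1]}' 80
python3 -m crank '{"travel":[[0,0,-0.4],[0,0,-0.8],[0,0,-1.2],[0,0,-1.6],[0,0,-1.6]],"turn":[[0,0,0],[0,0,0],[0,0,0],[0,0,0],[0,0,0]],"gripper":[1,1,1,1,1]}' 80
```

```text
clock: 26.75
position: [0.6163, -0.1987, 0.1741]
tool_rot: [-3.14, -0.001, 1.741]
force: [0.1, -0.6, -7.1]
grip_width: 0.0126
finger_force: 78.1
clock: 27.25
position: [0.6167, -0.1988, 0.16]
tool_rot: [-3.141, -0.0, 1.741]
force: [-0.7, 0.1, -6.4]
grip_width: 0.0128
finger_force: 78.2
```

```bash
python3 -m crank '{"travel":[[0,0,-0.2],[0,0,-0.4],[0,0,-0.6],[0,0,-0.8],[0,0,-0.8]],"turn":[[0,0,0],[0,0,0],[0,0,0],[0,0,0],[0,0,0]],"gripper":[1,1,1,1,1]}' 80
python3 -c "
from h import *
s=bot.observe();print(s['force'],s['moment'])"
```

```text
clock: 27.75
position: [0.6167, -0.1989, 0.152]
tool_rot: [-3.141, -0.0, 1.741]
force: [-0.5, 0.0, -6.4]
grip_width: 0.0127
finger_force: 78.2
[-4.76365241e-01  4.47547146e-03 -6.42668626e+00] [0.00399172 0.03035714 0.01481887]
```

```bash
python3 -m crank '{"travel":[[0,0,-0.2],[0,0,-0.4],[0,0,-0.6],[0,0,-0.8],[0,0,-0.8]],"turn":[[0,0,0],[0,0,0],[0,0,0],[0,0,0],[0,0,0]],"gripper":[1,1,1,1,1]}' 80
python3 -c "
from h import *
s=bot.observe();print(s['force'],s['moment'])"
```

```text
clock: 28.25
position: [0.6167, -0.1989, 0.1439]
tool_rot: [-3.141, -0.0, 1.741]
force: [-0.1, 0.1, -6.8]
grip_width: 0.0122
finger_force: 78.2
[-0.12302297  0.07959107 -6.77489164] [ 0.04583107 -0.00224913  0.01913729]
```

```bash
python3 -m crank '{"travel":[[0,0,-0.2],[0,0,-0.4],[0,0,-0.6],[0,0,-0.8],[0,0,-0.8]],"turn":[[0,0,0],[0,0,0],[0,0,0],[0,0,0],[0,0,0]],"gripper":[1,1,1,1,1]}' 80
python3 -c "
from h import *
s=bot.observe();print(s['force'],s['moment'])"
```

```text
clock: 28.75
position: [0.6167, -0.1988, 0.136]
tool_rot: [-3.141, -0.0, 1.741]
force: [-0.0, 1.3, -6.3]
grip_width: 0.013
finger_force: 78.2
[-0.03219121  1.3366836  -6.34999855] [-0.01914132  0.02216027 -0.0113545 ]
```

```bash
python3 -m crank '{"travel":[[0,0,-0.1],[0,0,-0.2],[0,0,-0.3],[0,0,-0.3],[0,0,-0.3]],"turn":[[0,0,0],[0,0,0],[0,0,0],[0,0,0],[0,0,0]],"gripper":[1,1,1,1,1]}' 80
python3 -c "
from h import *
s=bot.observe();print(s['force'],s['moment'])"
```

```text
clock: 29.25
position: [0.6169, -0.199, 0.1333]
tool_rot: [3.142, 0.0, 1.741]
force: [-0.6, 0.1, -6.5]
grip_width: 0.0125
finger_force: 78.4
[-0.55857945  0.13688753 -6.50510561] [ 0.01418034  0.01416314 -0.03471392]
```

Expected seating is at about 0.1325. I'll creep down until there is contact.

```bash
python3 -m crank '{"travel":[[0,0,-0.1],[0,0,-0.1],[0,0,-0.1],[0,0,-0.1],[0,0,-0.1]],"turn":[[0,0,0],[0,0,0],[0,0,0],[0,0,0],[0,0,0]],"gripper":[1,1,1,1,1]}' 80
python3 -m crank '{"travel":[[0,0,-0.05],[0,0,-0.1],[0,0,-0.1],[0,0,-0.1],[0,0,-0.1]],"turn":[[0,0,0],[0,0,0],[0,0,0],[0,0,0],[0,0,0]],"gripper":[1,1,1,1,1]}' 80
```

```text
clock: 29.75
position: [0.6173, -0.1989, 0.1329]
tool_rot: [3.141, 0.0, 1.741]
force: [-1.3, 1.7, 5.9]
grip_width: 0.0124
finger_force: 79.9
clock: 30.25
position: [0.6175, -0.1989, 0.1328]
tool_rot: [3.14, 0.0, 1.741]
force: [-5.6, 2.8, 19.4]
grip_width: 0.0123
finger_force: 81.8
```

Seated firmly at the expected height, so release, lift and clear the view.

```bash
python3 -m crank '{"travel":[[0,0,0.1],[0,0,0.1],[0,0,0.1],[0,0,0.1],[0,0,0.1]],"turn":[[0,0,0],[0,0,0],[0,0,0],[0,0,0],[0,0,0]],"gripper":[0.8,0.7,0.5,0.4,0.3]}' 20
python3 -m crank '{"travel":[[0,0,0],[0,0,1],[0,0,4],[0,0,8],[0,0,12]],"turn":[[0,0,0],[0,0,0],[0,0,0],[0,0,0],[0,0,0]],"gripper":[0.2,0.1,0.1,0,0]}' 20
python3 -m crank '{"travel":[[-2,3,0],[-5,7,0],[-8,11,0],[-11,15,0],[-13,19,0]],"turn":[[0,0,0],[0,0,0],[0,0,0],[0,0,0],[0,0,0]],"gripper":[0,0,0,0,0]}' 20
python3 -m crank '{"travel":[[0,4,0],[0,8,0],[0,12,0],[0,15,0],[0,16,0]],"turn":[[0,0,0],[0,0,0],[0,0,0],[0,0,0],[0,0,0]],"gripper":[0,0,0,0,0]}' 20
python3 -c "
from h import *
a=cv2.resize(cam('scene')['pixels'][170:370,180:420,::-1],None,fx=2.4,fy=2.4)[:300]
a=cv2.resize(cam('scene')['pixels'][170:370,180:400,::-1],(400,364))
b=cv2.resize(cam('top')['pixels'][60:250,320:530,::-1],(400,364))
cv2.imwrite('pics/end.png',np.hstack([a,b]))"
```

```text
clock: 30.75
position: [0.6168, -0.199, 0.1322]
tool_rot: [-3.141, 0.0, 1.741]
force: [0.2, -0.3, 0.4]
grip_width: 0.0593
finger_force: 0.0
clock: 31.25
position: [0.6166, -0.199, 0.2543]
tool_rot: [-3.141, 0.0, 1.741]
force: [0.6, -0.7, 0.6]
grip_width: 0.0854
finger_force: 0.0
clock: 31.75
position: [0.485, -0.0079, 0.2531]
tool_rot: [3.141, -0.0, 1.741]
force: [2.2, 0.5, 0.2]
grip_width: 0.0857
finger_force: 0.0
clock: 32.25
position: [0.4866, 0.1543, 0.2529]
tool_rot: [3.141, -0.001, 1.745]
force: [-0.3, -0.2, -0.3]
grip_width: 0.0854
finger_force: 0.0
```

View pics/end.png

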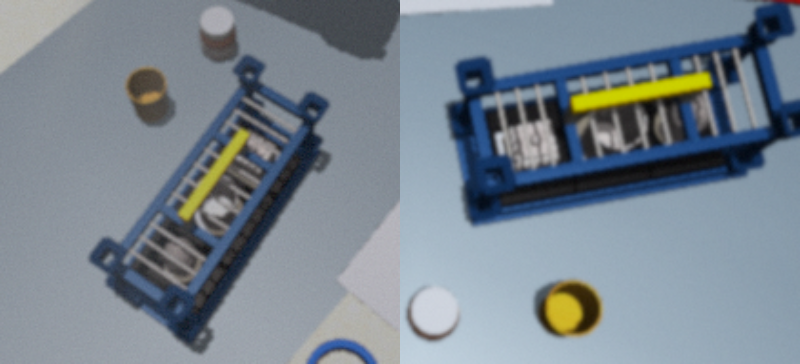

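The final picture shows the rack level over the three pieces with its posts in the tray sockets, and the brass beaker and jar still standing where they were. Handing in.

```bash
python3 -c "
from workcell import bot
print(bot.job_done())"
```

```text
the job is handed in; nothing more can be done
None
```

The job is handed in: all three silver pieces stand in their nests, the rack is seated over them at the expected height, the gripper is open and clear, and the brass beaker and amber jar were left in place (about 32 s used; the judge returned no verdict).

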